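# Cap the two lenses with their own dust caps

### The job

Close down the optics bench: cover the two upright lenses with the two black push-on dust caps that lie on the table. Lenses and caps differ only slightly in size and nobody noted which lens stands where, so it takes a trial fit to tell which cap belongs to which; leave each lens covered by its own cap, pushed fully home, level and let go. Do not disturb the other loose things lying about.

Things in the scene. Friction and masses are not known exactly. Their poses are not given: they have to be found in the camera images.
- left_lens_mouth (a point): Centre of the front rim of the fixed, upright black lens barrel on the left pedestal (larger y), 100 mm above the table. EITHER the narrow lens (barrel 40 mm outside diameter) OR the wide lens (45 mm) stands here, different each time and not told. Rim chamfer 1.5 mm. The barrel is smooth for its upper 45 mm; below that a 51 mm focus ring and a 58 mm foot.
- right_lens_mouth (a point): The same for the lens on the right pedestal (smaller y), which carries the other one of the two lenses. Both mouths are equally high. Each foot is held by a low steel fork, 10 mm high with a screw head on it, that reaches 84 mm from the axis, roughly away from the robot.
- cap_narrow_center (a point): Centre, half-way up, of the narrow dust cap: black plastic, 49 mm outside, 43 mm inside diameter, 26 mm tall, 22 mm deep inside, flat top, about 25 g. It lies open side down, this point 13 mm up, z up. It slips freely onto the narrow lens until its closed end rests on the rim, this point 9 mm below the mouth. On the wide lens it stops at the rim, this point about 12 mm above the mouth.
- cap_wide_center (a point): The same for the wide dust cap: 54 mm outside and 48 mm inside diameter, otherwise alike. It goes home the same way on the wide lens; it also drops over the narrow lens, but is loose there and is not its cap.
- spare_post: Loose steel post, 32 mm foot, 25 mm thick, 80 mm tall, standing between the two lenses; origin at the centre of its underside.
- ball_driver: Loose hex driver, 172 mm long and 21 mm thick, lying between the caps; origin under the front end of its handle, x towards the tip (handle 85 mm to -x, shank 87 mm to +x).
- lens_cell: Loose small lens in a black ring, 30 mm across and 9 mm high, lying on the table at the left; origin at the centre of its underside.
- safety_glasses: Loose black laser safety glasses, about 150 mm wide and 50 mm high, at the right; origin under the nose bridge.
- pin_spanner: Loose flat steel pin spanner, 140 mm long, 14 mm high at its pins, at the left; origin under its middle.
Things that resemble listed ones, but are neither listed nor needed, are in the scene too. What is shaped like the part that bears left_lens_mouth but orange, pink or red is not meant.

How it is judged:
At the end, for the whole second after the job is handed in: One cap is on each lens: each cap's centre within 5 mm of its lens axis, at least 6 mm below the mouth (fully home is 9 mm below), upright within 7 degrees, and let go. Only the right pairing allows both to be home (((horizontal distance between cap_narrow_center and left_lens_mouth below 0.005 m and horizontal distance between cap_wide_center and right_lens_mouth below 0.005 m and z of cap_narrow_center in the frame of left_lens_mouth below -0.006 m and z of cap_wide_center in the frame of right_lens_mouth below -0.006 m) or (horizontal distance between cap_narrow_center and right_lens_mouth below 0.005 m and horizontal distance between cap_wide_center and left_lens_mouth below 0.005 m and z of cap_narrow_center in the frame of right_lens_mouth below -0.006 m and z of cap_wide_center in the frame of left_lens_mouth below -0.006 m)) and angle between each of cap_narrow_center, cap_wide_center's own z axis and vertical below 0.12 rad); the robot touches nothing.
It fails at once if another loose thing (post, driver, lens cell, glasses or spanner) is moved by more than 30 mm (distance of any of spare_post, ball_driver, lens_cell, safety_glasses, pin_spanner from where it was at the start of the episode above 0.03 m).
It also fails if it takes over 64 s, if anything falls off the work surface, if the arm or the gripper's body presses on something with over 40 N, if the wrist force passes 120 N, or if a joint passes its speed limit or range.

### The arm

A 6-joint arm with a two-finger parallel gripper is mounted at the origin on the work surface. World frame = base frame: x ahead of the robot, y to its left, z up, the work surface at z = 0. Lengths are in m, angles in rad, forces in N, time in s.
With the tool pointing down it reaches from about 0.25 to 0.725 m from the base axis. Payload 4 kg.
Tool frame: the origin (TCP) lies at the very end of the fingers, on their centre line; the grasp point (between the pads) lies 19 mm behind it; z points along the fingers, y is the line along which they close (so a half turn about z gives the same grasp; the last joint's range is limited). The gripper opens to 85 mm and grips with 20 to 120 N. Pads are 22 mm wide; open, the fingers measure 114 mm over their backs; the gripper's body (76 mm by 85 mm) begins 54 mm behind the grasp point. The pads swing forward as they close: fully open they stand 13 mm farther back than shut.
Start: joints at [1.259, 0.241, 0.005, 1.335, 0, 1.571], TCP at [0.153, 0.476, 0.195] pointing down, gripper open.
Joint ranges: [-2.72, 2.72], [-1.05, 1.87], [-1.09, 1.28], [-1.99, 2.15], [-1.42, 1.44], [-3.14, 3.14]. Speed limits (rad/s): [2.79, 2.79, 3.14, 3.14, 3.14, 3.14].

### API

Orientations are given as a unit quaternion [x, y, z, w].
In Python, from workcell import bot gives the robot as it stands.
- The arm moves only by the tool carry_out, never from a script. Its argument "increments" is one flat list of numbers, 5 for each row, row after row: the finger opening in cm, from 0 to 8.54, then the shift along the tool's x, y, z in cm, then the turn about the tool's z in rad. A call has exactly 5 rows; each row shifts and turns the commanded pose from where the row before left it, along the tool's axes as they then stand; what a row does not reach is not made up. A row lasts 1/8 s, in which the tool goes at most 62.5 mm and 10.7 degrees, less where a joint would pass 70% of its speed; a pose out of reach is approached as far as the arm can. A call with a gripper value outside its range is refused whole. The fingers move at their own pace and stop on an object; the grip force is fixed at half the most. Time passes only in rows, so rows that do not move let the fingers close, or fill a call up. It gives the time, the measured TCP pose, the force, the opening and the grip force at its end, in the units of the state.
- bot.get_obs(): the state, without advancing time (a new reading comes with each control period).
- bot.camera(name): name is "scene" or "top" or "wrist"; returns a dict with "pixels" (400x640x3 uint8, blue, green, red), "range_z" (400x640 float32, m along the optical axis (not along the pixel's ray), 0 where there is no reading), "mtx" (3x3 intrinsics, pixels), "D" ([k1, k2, p1, p2, k3] as OpenCV has them; the pictures are not rectified), "eye" and "attitude" of the camera in the world. Camera axes: x right, y down, z forward; pixel columns grow to the right and rows downward; lengths in m; the calibration is good to about 2 mm. A picture is of the moment at which its call begins.
- bot.job_done(): hands the job in; it is judged then, once.
Trained networks look in a picture, given as the dict that the camera call returned (one of the last four; its "shot" number tells which), for a name from the list of things; names that differ only in an ending like _2 or _b are one class to them, and where a whole thing is asked for, a point or a joint stands for the part that bears it (a point fixed in the world has none). Each returns a list of dicts, best first, with "p" (0 to 1); they miss things now and then, are a little off and sometimes report something else, mostly with a low value. They report only what shows in the picture. A call takes as long as a camera call. They do not tell look-alikes from the thing itself.
- bot.find_in(picture, name): "xyz" ([x, y, z] in m, in the coordinates of the camera as it stood for that picture, good to about 4 mm: the middle of the surface that is visible of it).
- bot.regions_of(picture, name): "mask" (400x640 bool, what is visible of it).
- bot.place_of(picture, name): "xyz" ([x, y, z] in m, in the coordinates of the camera as it stood for that picture, good to about 4 mm: a listed point, or the origin of a listed thing).
The state is a dict: "clock": time; "joint_pos": joint angles; "joint_vel": joint speeds; "tau": joint torques, N m; "eef_pos": TCP position; "tool_rot": TCP orientation; "ft_force": force on the tool from outside, world axes, zero at the start; "ft_torque": the same for the moment, N m; "grip_width": finger opening in m; "grasp_force": force on a finger pad.
Only numpy, scipy, OpenCV 4.12 (cv2) and the standard library are available. Lean on these libraries where they do the work, as an engineer would, in place of code of your own. Each camera call takes 0.05 s, during which the arm holds its last target. There are 200 camera calls.

## Working session

There is one attempt and no reset: what is moved stays moved. The work goes in short steps, Python scripts to look and compute and a tool call to move; the robot and the scene stay as the last step left them, time stands still between calls to the robot, and variables do not carry over. Pictures are saved under pics/ and viewed, at most 10 in all, crops included, and the job is handed in when it is done.

Besides the shell and the picture viewer there is one more tool, called after "Emit:" by a JSON object that holds its "method" and its "body". carry_out: Moves the arm, as the interface text tells. Its arguments: {"type":"object","properties":{"increments":{"type":"array","items":{"type":"number"}}},"required":["increments"]}

```bash
mkdir -p pics; cat > h.py <<'E'
import numpy as np, cv2
from scipy.spatial.transform import Rotation as R
from workcell import bot
def w(pic,p): return R.from_quat(pic["attitude"]).apply(np.asarray(p))+np.array(pic["eye"])
def px(pic,p):
    c=R.from_quat(pic["attitude"]).inv().apply(np.asarray(p)-np.array(pic["eye"]))
    return cv2.projectPoints(c.reshape(1,3),np.zeros(3),np.zeros(3),np.array(pic["mtx"]),np.array(pic["D"]))[0].ravel()
def cloud(pic):
    d=pic["range_z"]; v,u=np.nonzero(d>0); z=d[v,u]
    n=cv2.undistortPoints(np.c_[u,v].astype(np.float32).reshape(-1,1,2),np.array(pic["mtx"]),np.array(pic["D"])).reshape(-1,2)
    P=np.zeros(d.shape+(3,))*np.nan; P[v,u]=w(pic,np.c_[n*z[:,None],z]); return P
E
python3 - <<'E'
from h import *
for n in ["scene","top"]:
    p=bot.camera(n); cv2.imwrite(f"pics/{n}0.png",p["pixels"]); print(n,np.round(p["eye"],3))
    for t in ["left_lens_mouth","right_lens_mouth","cap_narrow_center","cap_wide_center","spare_post","ball_driver","lens_cell","safety_glasses","pin_spanner"]:
        for r in bot.place_of(p,t)[:4]:
            q=w(p,r["xyz"]); print(t,round(r["p"],2),np.round(q,3),px(p,q).round())
o=bot.get_obs();print(o["tool_rot"],o["eef_pos"],o["clock"])
E
```

```text
scene [0.964 0.382 1.063]
left_lens_mouth 0.8 [0.349 0.209 0.101] [396. 202.]
left_lens_mouth 0.69 [0.203 0.287 0.101] [449. 178.]
left_lens_mouth 0.64 [0.356 0.364 0.1  ] [450. 235.]
left_lens_mouth 0.61 [0.229 0.49  0.103] [519. 222.]
cap_narrow_center 0.84 [ 0.482 -0.194  0.013] [247. 184.]
cap_wide_center 0.71 [0.504 0.121 0.013] [334. 245.]
spare_post 0.7 [ 0.684  0.002 -0.   ] [257. 275.]
ball_driver 0.67 [ 0.478  0.01  -0.003] [306. 220.]
lens_cell 0.63 [ 0.507  0.321 -0.001] [399. 288.]
safety_glasses 0.81 [ 0.468 -0.386  0.002] [202. 153.]
pin_spanner 0.63 [0.574 0.392 0.001] [412. 325.]
top [0.285 0.063 1.498]
left_lens_mouth 0.81 [0.349 0.209 0.096] [263. 234.]
left_lens_mouth 0.76 [0.624 0.209 0.096] [262. 143.]
left_lens_mouth 0.74 [0.203 0.29  0.098] [236. 284.]
left_lens_mouth 0.73 [0.358 0.363 0.097] [211. 232.]
right_lens_mouth 0.76 [ 0.661 -0.168  0.1  ] [386. 127.]
cap_narrow_center 0.7 [ 0.476 -0.192  0.011] [392. 192.]
cap_wide_center 0.73 [0.502 0.118 0.016] [294. 186.]
spare_post 0.4 [0.681 0.003 0.002] [328. 130.]
ball_driver 0.71 [ 0.475  0.012 -0.   ] [328. 194.]
lens_cell 0.61 [ 0.505  0.326 -0.001] [229. 187.]
lens_cell 0.29 [ 0.481 -0.193  0.013] [392. 190.]
safety_glasses 0.89 [ 0.467 -0.386  0.   ] [451. 193.]
pin_spanner 0.69 [0.573 0.394 0.002] [208. 167.]
[ 1.55272286e-01  9.87871711e-01  2.17152042e-05 -1.99758867e-05] [0.15337402 0.47589675 0.19472371] 1.0
```

View pics/top0.png

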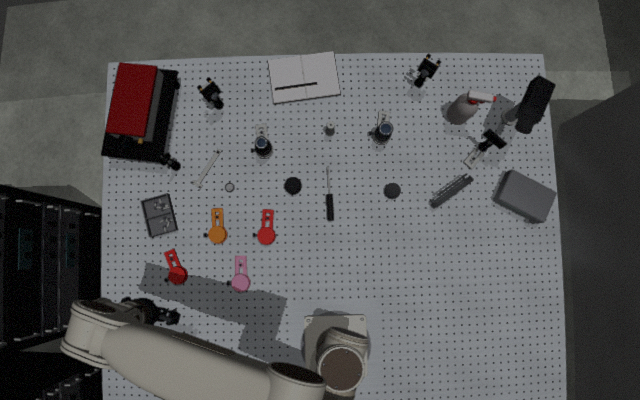

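View pics/scene0.png

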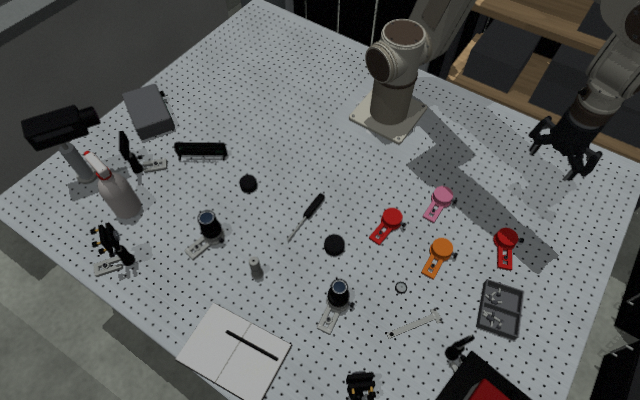

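The top view shows the black lenses at pixels (262,143) and (384,130), with the caps at (293,186) and (392,191). The coloured look-alikes sit closer to the robot. I'll move over the left cap and square the tool to the world axes.

Emit:
{"method": "carry_out", "body": {"increments": [8.5, 0, 0, 0, -0.156, 8.5, 0, 0, 0, -0.156, 8.5, -4, -4, 0, 0, 8.5, -4, -4, 0, 0, 8.5, -4, -4, 0, 0]}}

```text
clock: 1.62
eef_pos: [0.2743, 0.3549, 0.1948]
tool_rot: [-0.001, 1.0, 0.0, 0.0]
ft_force: [1.3, 1.1, -0.4]
grip_width: 0.0849
grasp_force: 0.0
```

Emit:
{"method": "carry_out", "body": {"increments": [8.5, -4.6, -4.7, 0, 0, 8.5, -4.6, -4.7, 0, 0, 8.5, -4.6, -4.7, 0, 0, 8.5, -4.6, -4.7, 0, 0, 8.5, -4.6, -4.7, 0, 0]}}

```text
clock: 2.25
eef_pos: [0.4935, 0.131, 0.195]
tool_rot: [-0.0, 1.0, 0.0, 0.0]
ft_force: [1.2, 0.3, 0.3]
grip_width: 0.0853
grasp_force: 0.0
```

```bash
cat >> h.py <<'E'
def look(name,f,names):
    p=bot.camera(name); cv2.imwrite(f"pics/{f}.png",p["pixels"]); print(np.round(p["eye"],3))
    for t in names:
        for r in bot.place_of(p,t)[:3]:
            q=w(p,r["xyz"]); print(t,round(r["p"],2),np.round(q,4),px(p,q).round())
    o=bot.get_obs(); print(o["eef_pos"],o["tool_rot"],o["clock"],o["ft_force"],o["grip_width"])
    return p
def fit(P,c,r,z0,z1):
    m=(np.hypot(P[...,0]-c[0],P[...,1]-c[1])<r)&(P[...,2]>z0)&(P[...,2]<z1)
    q=P[m]; (x,y),rad=cv2.minEnclosingCircle(q[:,:2].astype(np.float32)*1000)
    print("fit n",m.sum(),"med",np.median(q,0).round(4),"circ",round(x,1),round(y,1),"D",round(2*rad,1),"areaD",)
    return q
E
python3 - <<'E'
from h import *
p=look("wrist","w1",["cap_narrow_center","cap_wide_center","left_lens_mouth"])
P=cloud(p); fit(P,(.503,.119),.045,.02,.035)
E
```

```text
[0.411 0.13  0.375]
cap_narrow_center 0.61 [ 0.4793 -0.194   0.0143] [ 32. 151.]
cap_wide_center 0.75 [0.5078 0.1219 0.012 ] [315. 175.]
cap_wide_center 0.41 [0.4729 0.006  0.0018] [212. 143.]
[0.49238855 0.13150923 0.19425551] [ 1.44415447e-03  9.99998813e-01  5.13091501e-05 -5.35505845e-04] 2.45 [-0.28502609 -0.49954306  1.00754771] 0.08504972140744803
fit n 1903 med [0.5033 0.1217 0.0265] circ 504.7 121.3 D 54.8 areaD
```

View pics/w1.png

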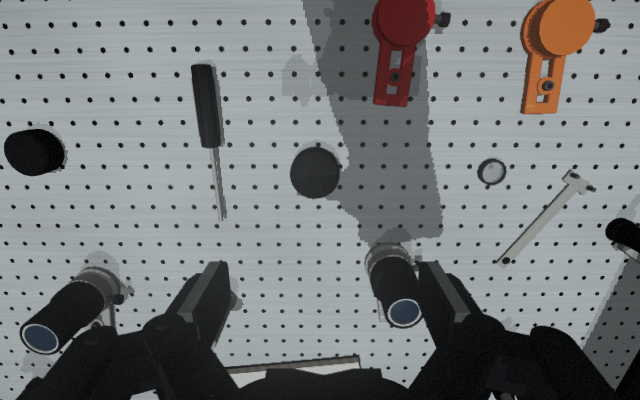

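The wrist view shows the left cap at (315,173), measuring about 54 mm, so likely the wide one. The left lens mouth is at (405,313) and the right at (40,338). I'll fit the lens rims and the other cap from this pose.

```bash
python3 - <<'E'
from h import *
p=bot.camera("wrist");P=cloud(p)
fit(P,(.503,.119),.045,.02,.035);fit(P,(.479,-.193),.045,.022,.035)
def hist(q):print(np.histogram(q[:,2],bins=np.arange(.06,.125,.005))[0])
hist(fit(P,(.624,.209),.045,.094,.108));hist(fit(P,(.661,-.168),.045,.094,.108))
t=bot.camera("top");T=cloud(t)
for c,a,b in [((.503,.119),.015,.04),((.479,-.193),.015,.04),((.624,.209),.09,.115),((.661,-.168),.09,.115)]: fit(T,c,.045,a,b)
E
```

```text
fit n 1908 med [0.5035 0.1213 0.0265] circ 504.7 121.3 D 54.7 areaD
fit n 1562 med [ 0.4797 -0.1902  0.0263] circ 481.1 -192.4 D 50.7 areaD
fit n 1102 med [0.6241 0.2095 0.0996] circ 624.8 210.7 D 40.9 areaD
[  0   0   0   0   0   0  21 674 407   0   0   0]
fit n 1320 med [ 0.6582 -0.1643  0.0995] circ 660.4 -165.9 D 47.5 areaD
[  0   0   0   0   0   0  29 862 429   0   0   0]
fit n 0 med [nan nan nan] circ 0.0 0.0 D 0.0 areaD
fit n 196 med [ 0.479  -0.1914  0.0242] circ 478.6 -192.5 D 49.8 areaD
fit n 0 med [nan nan nan] circ 0.0 0.0 D 0.0 areaD
fit n 178 med [ 0.6597 -0.1655  0.098 ] circ 661.1 -165.8 D 47.3 areaD
  return _methods._mean(a, axis=axis, dtype=dtype,
  ret = um.true_divide(
```

The sizes read as left lens narrow (41), right lens wide (47), left cap wide, right cap narrow. That makes it a crossed pairing, which the trial fit will confirm. The wide cap goes first.

Emit:
{"method": "carry_out", "body": {"increments": [8.5, -1.2, -1.0, 2, 0, 8.5, 0, 0, 4, 0, 8.5, 0, 0, 4, 0, 8.5, 0, 0, 3, 0, 8.5, 0, 0, 2, 0]}}

```text
clock: 3.18
eef_pos: [0.502, 0.1242, 0.0434]
tool_rot: [-0.002, 1.0, -0.0, -0.001]
ft_force: [0.2, 0.3, 0.2]
grip_width: 0.0848
grasp_force: 0.0
```

```bash
python3 - <<'E'
from h import *
p=look("wrist","w2",["cap_wide_center"])
P=cloud(p);fit(P,(.503,.119),.033,.02,.03)
E
```

```text
[0.42  0.124 0.224]
cap_wide_center 0.65 [0.5044 0.1214 0.0118] [320. 215.]
[0.50086971 0.12368702 0.04268071] [-1.63474278e-03  9.99995293e-01 -5.37848344e-04 -2.54003866e-03] 3.275 [ 0.54825819  0.10643719 -0.73827632] 0.08526861774707004
fit n 5083 med [0.5019 0.1211 0.0264] circ 504.2 121.2 D 54.5 areaD
```

View pics/w2.png

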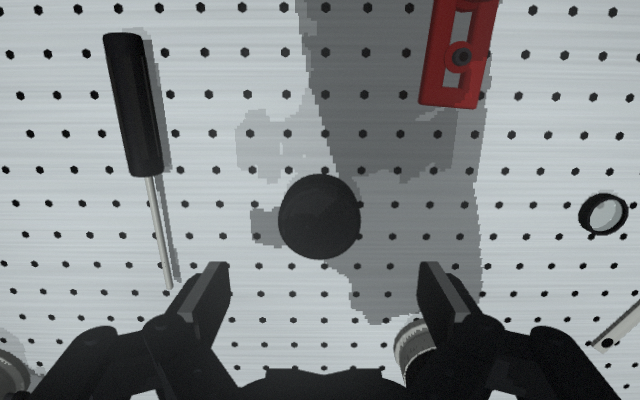

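The cap at (320,215) is centred between the finger pads, with the driver clear of them. I'll lower and grip.

Emit:
{"method": "carry_out", "body": {"increments": [8.5, -0.2, -0.2, 2, 0, 8.5, 0, 0, 1.9, 0, 5, 0, 0, 0, 0, 5, 0, 0, 0, 0, 5, 0, 0, 0, 0]}}

```text
clock: 3.9
eef_pos: [0.507, 0.1211, 0.007]
tool_rot: [-0.0, 1.0, 0.0, 0.001]
ft_force: [0.2, -0.5, -1.1]
grip_width: 0.05
grasp_force: 0.0
```

Emit:
{"method": "carry_out", "body": {"increments": [4.5, 0, 0, 0, 0, 4.5, 0, 0, 0, 0, 4.5, 0, 0, -3, 0, 4.5, 0, 0, -5, 0, 4.5, 0, 0, -5, 0]}}

```text
clock: 4.53
eef_pos: [0.5056, 0.1204, 0.1368]
tool_rot: [-0.0, 1.0, -0.0, -0.0]
ft_force: [1.2, 0.6, -0.3]
grip_width: 0.0453
grasp_force: 0.0
```

```bash
python3 - <<'E'
from h import *
p=look("wrist","w3",["cap_wide_center"])
P=cloud(p);fit(P,(.503,.119),.033,.02,.03)
E
```

```text
[0.423 0.12  0.317]
cap_wide_center 0.77 [0.5074 0.1227 0.0119] [326. 178.]
[0.51035592 0.12157488 0.14202849] [-9.18712034e-06  9.99981913e-01  1.40113396e-03  5.84904001e-03] 4.625 [ 1.20511535 -0.87543652  0.32497707] 0.04466758292415385
fit n 2694 med [0.5031 0.1216 0.0265] circ 504.7 121.3 D 54.6 areaD
```

View pics/w3.png

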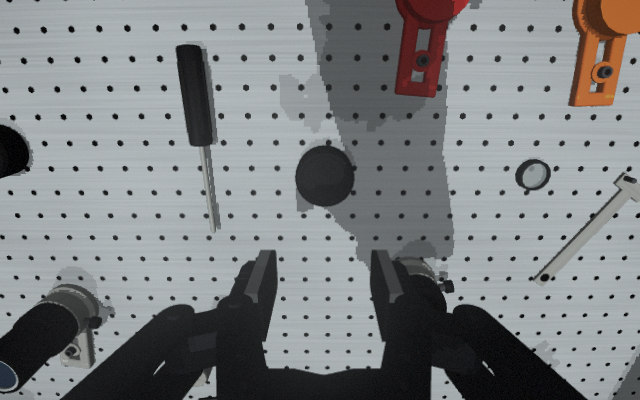

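```bash
python3 - <<'E'
from h import *
p=bot.camera("wrist");P=cloud(p);o=bot.get_obs();print(o["eef_pos"],o["joint_pos"])
print("tcp px",px(p,o["eef_pos"]))
for u,v in [(260,253),(268,258),(385,258),(392,253),(265,275),(380,275),(270,290)]: print(u,v,P[v,u].round(4))
q=P[245:400,180:480].reshape(-1,3); q=q[q[:,2]>.1]; print(len(q),np.nanpercentile(q,[0,1,10,50],axis=0).round(3))
p=bot.camera("scene");P=cloud(p)
c=np.array(o["eef_pos"]); m=(abs(P-c)<[.03,.07,.1]).all(2)&(P[...,2]>.05); print(m.sum(), np.percentile(P[m],[0,2,10,50,100],axis=0).round(3))
u,v=px(p,c).astype(int);cv2.imwrite("pics/s1.png",cv2.resize(p["pixels"][max(v-80,0):v+70,max(u-100,0):u+100],None,fx=4,fy=4,interpolation=cv2.INTER_CUBIC)); print(u,v)
E
```

```text
[0.50868711 0.12117839 0.13915516] [ 2.33834112e-01  3.09542319e-01 -4.91565030e-02  1.20450362e+00
  3.87211379e-05  2.33811463e-01]
tcp px [323.20300884 226.67726481]
260 253 [0.4987 0.0927 0.1894]
268 258 [0.4985 0.097  0.194 ]
385 258 [0.4988 0.148  0.1936]
392 253 [0.6011 0.1956 0.005 ]
265 275 [0.4986 0.0979 0.2073]
380 275 [0.4992 0.1437 0.2065]
270 290 [0.5096 0.0984 0.2017]
23644 [[0.49  0.072 0.181]
 [0.491 0.075 0.188]
 [0.492 0.084 0.208]
 [0.498 0.126 0.239]]
320 [[0.495 0.066 0.176]
 [0.498 0.069 0.182]
 [0.502 0.076 0.19 ]
 [0.515 0.099 0.225]
 [0.522 0.178 0.239]]
334 222
```

View pics/s1.png

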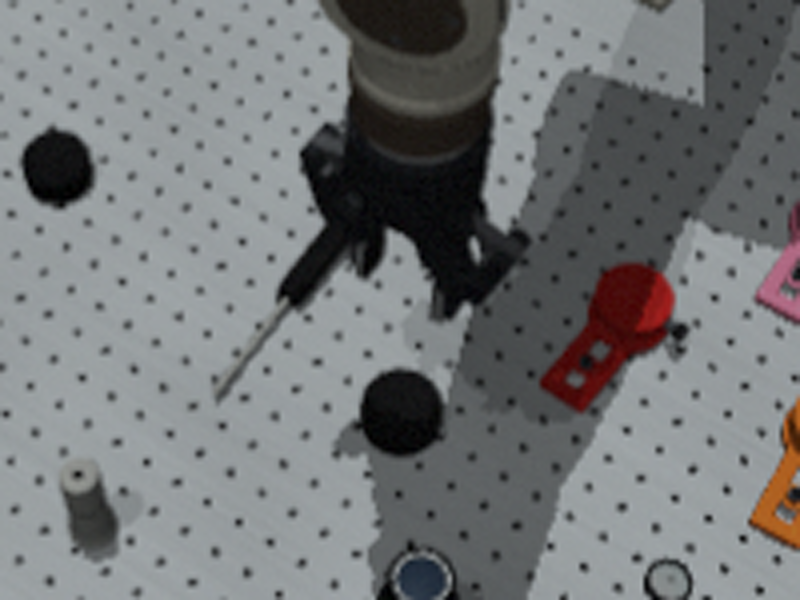

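Both cameras put the fingertips about 40 mm above the reported TCP, and the cap is untouched, so the fingers closed above it. I'll open, go down, and measure tip against cap directly.

Emit:
{"method": "carry_out", "body": {"increments": [7.5, 0.4, 0, 0, 0, 7.5, 0, 0, 4, 0, 7.5, 0, 0, 4, 0, 7.5, 0, 0, 3, 0, 7.5, 0, 0, 1, 0]}}

```text
clock: 5.35
eef_pos: [0.4985, 0.1198, 0.0123]
tool_rot: [-0.0, 1.0, -0.001, -0.004]
ft_force: [-0.7, -0.4, 0.1]
grip_width: 0.0749
grasp_force: 0.0
```

```bash
cat >> h.py <<'E'
def tips():
    p=bot.camera("wrist");P=cloud(p);o=bot.get_obs();c=np.array(o["eef_pos"])
    eye=np.array(p["eye"]); d=p["range_z"]
    m=(d>0)&(d<.19)&(P[...,2]>c[2]-.02)&(abs(P[...,0]-c[0])<.03)
    v,u=np.nonzero(m)
    for s in (-1,1):
        k=m&((P[...,1]-c[1])*s>0); q=P[k]
        print("finger",s,k.sum(),"zmin",np.percentile(q[:,2],[0,1,3]).round(4),"x",np.percentile(q[q[:,2]<np.percentile(q[:,2],8)][:,0],[0,50,100]).round(4),"inner y",(np.percentile(s*q[q[:,2]<np.percentile(q[:,2],20)][:,1],3)*s).round(4))
    print("tcp",c.round(4),"eye",eye.round(4),o["grip_width"],o["grasp_force"],np.round(o["ft_force"],1),o["clock"]); return p,P
E
python3 - <<'E'
from h import *
p,P=tips(); cv2.imwrite("pics/w4.png",p["pixels"]);fit(P,(.503,.119),.033,.02,.03)
E
```

```text
finger -1 20752 zmin [0.0107 0.018  0.0231] x [0.469  0.4893 0.5165] inner y 0.1193
finger 1 20548 zmin [0.0133 0.0224 0.0255] x [0.4769 0.4967 0.5176] inner y 0.121
tcp [0.499  0.1199 0.0124] eye [0.4171 0.1197 0.1932] 0.07537931265298516 0.0 [ 0.4 -0.2 -0.6] 5.4
fit n 6634 med [0.5015 0.121  0.0263] circ 504.3 121.2 D 54.9 areaD
```

View pics/w4.png

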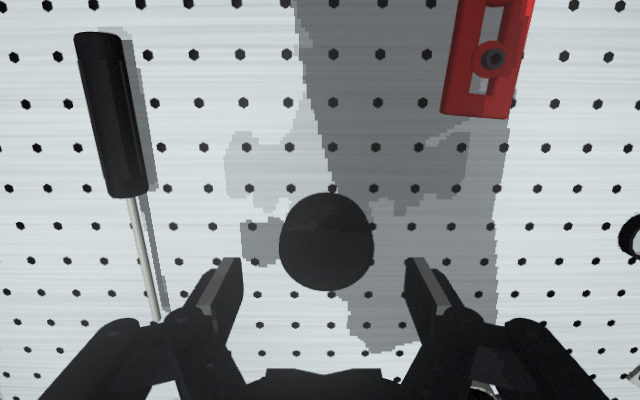

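The pads at (240,262) and (410,262) still sit well above the cap top at (327,242). I'll descend further with force checks.

Emit:
{"method": "carry_out", "body": {"increments": [7.5, -0.3, 0.1, 1.5, 0, 7.5, 0, 0, 1.5, 0, 7.5, 0, 0, 1, 0, 7.5, 0, 0, 0, 0, 7.5, 0, 0, 0, 0]}}

```text
clock: 6.02
eef_pos: [0.5054, 0.1217, -0.024]
tool_rot: [-0.0, 1.0, 0.0, 0.0]
ft_force: [0.1, 0.3, -0.1]
grip_width: 0.0747
grasp_force: 0.0
```

```bash
python3 - <<'E'
from h import *
p=bot.camera("wrist");P=cloud(p);o=bot.get_obs();print(o["eef_pos"],np.round(o["ft_force"],1),p["eye"],o["grip_width"])
for v in (255,262,270,280):
  for u in (232,240,412,420): print((u,v),P[v,u].round(4),end=" ")
  print()
fit(P,(.503,.119),.033,.02,.03)
E
```

```text
[ 0.50553685  0.12173269 -0.0238158 ] [ 0.5 -0.1 -0.3] [0.42251394 0.12123832 0.15621455] 0.07492775431582607
(232, 255) [5.08e-01 7.31e-02 2.00e-04] (240, 255) [0.5076 0.0776 0.001 ] (412, 255) [0.5071 0.1678 0.0017] (420, 255) [0.5074 0.1721 0.0013] 
(232, 262) [0.4938 0.0827 0.0322] (240, 262) [0.4983 0.0838 0.0243] (412, 262) [0.4945 0.1592 0.031 ] (420, 262) [0.4941 0.1624 0.0317] 
(232, 270) [0.4952 0.0836 0.0363] (240, 270) [0.5017 0.0839 0.0256] (412, 270) [0.4969 0.1588 0.0335] (420, 270) [0.4947 0.161  0.037 ] 
(232, 280) [0.4995 0.0834 0.0371] (240, 280) [0.5062 0.0838 0.0267] (412, 280) [0.5004 0.1586 0.0356] (420, 280) [0.4945 0.1589 0.0447] 
fit n 10040 med [0.5008 0.1212 0.0263] circ 504.5 121.0 D 55.6 areaD
```

Emit:
{"method": "carry_out", "body": {"increments": [7.5, 0, 0, 1.5, 0, 4.5, 0, 0, 0, 0, 4.5, 0, 0, 0, 0, 4.5, 0, 0, 0, 0, 4.5, 0, 0, 0, 0]}}

```text
clock: 6.7
eef_pos: [0.5051, 0.1216, -0.0393]
tool_rot: [-0.0, 1.0, 0.0, 0.0]
ft_force: [1.1, 0.5, -1.7]
grip_width: 0.0529
grasp_force: 62.7
```

Gripped at 52.9 mm, so this is the wide cap. I'll lift it and carry it to the right lens.

Emit:
{"method": "carry_out", "body": {"increments": [4.5, 0, 0, -3, 0, 4.5, 0, 0, -6, 0, 4.5, 0, 0, -6, 0, 4.5, -1.5, -2.7, -1, 0, 4.5, -2, -4, 0, 0]}}

```text
clock: 7.32
eef_pos: [0.5417, 0.0551, 0.1231]
tool_rot: [-0.001, 1.0, 0.0, 0.002]
ft_force: [-0.1, 0.3, -0.6]
grip_width: 0.0531
grasp_force: 62.9
```

Emit:
{"method": "carry_out", "body": {"increments": [4.5, -2.5, -5, 0, 0, 4.5, -3, -5.5, 0, 0, 4.5, -3, -5.5, 0, 0, 4.5, -2.5, -4, 0, 0, 4.5, -1, -2, 0, 0]}}

```text
clock: 7.95
eef_pos: [0.6606, -0.168, 0.1198]
tool_rot: [0.001, 1.0, -0.0, -0.0]
ft_force: [0.2, 0.7, -0.8]
grip_width: 0.0531
grasp_force: 62.9
```

Emit:
{"method": "carry_out", "body": {"increments": [4.5, 0, 0, 0, 0, 4.5, 0, 0, 0, 0, 4.5, 0, 0, 0, 0, 4.5, 0, 0, 0, 0, 4.5, 0, 0, 0, 0]}}

```text
clock: 8.57
eef_pos: [0.6599, -0.1644, 0.1211]
tool_rot: [-0.001, 1.0, -0.0, 0.0]
ft_force: [-0.0, 0.4, -0.3]
grip_width: 0.0528
grasp_force: 62.9
```

```bash
cat >> h.py <<'E'
def rel(lens):
    p=bot.camera("wrist");P=cloud(p);o=bot.get_obs();c=np.array(o["eef_pos"])
    print("tcp",c.round(4),np.round(o["tool_rot"],4),"eye",np.round(p["eye"],4),o["grip_width"],np.round(o["ft_force"],1),o["clock"])
    zt=c[2]+.052+.013; fit(P,c,.034,zt-.006,zt+.008)
    fit(P,lens,.045,.09,.106); return p,P
E
python3 - <<'E'
from h import *
p,P=rel((.6605,-.166)); cv2.imwrite("pics/w5.png",p["pixels"])
E
```

```text
tcp [ 0.6599 -0.1646  0.121 ] [-5.e-04  1.e+00 -0.e+00  1.e-04] eye [ 0.5772 -0.1649  0.3013] 0.05304872272554097 [ 0.2 -0.9  0.2] 8.625
fit n 13283 med [ 0.6553 -0.1645  0.1871] circ 655.3 -164.6 D 65.6 areaD
fit n 2031 med [ 0.6506 -0.1669  0.0997] circ 660.7 -166.6 D 44.8 areaD
```

View pics/w5.png

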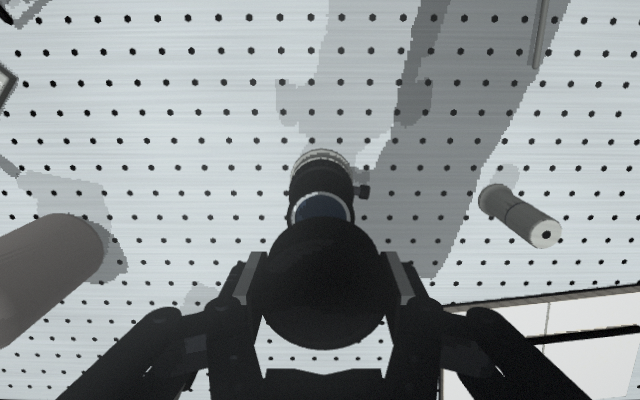

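The held cap is at (318,283), and the wide lens mouth is partly visible behind it at (321,210). I'll measure the cap offset cleanly.

```bash
cat >> h.py <<'E'
def capx(r,P=None):
    if P is None: P=cloud(bot.camera("wrist"))
    c=np.array(bot.get_obs()["eef_pos"]); m=(abs(P[...,1]-c[1])<.020)&(abs(P[...,2]-c[2]-.065)<.012)&(abs(P[...,0]-c[0])<.04)
    q=P[m]; A=np.c_[q[:,:2],np.ones(len(q))]; zt=np.median(q[:,2]); t=q[abs(q[:,2]-zt)<.002]
    far=[]
    for y in np.arange(-.016,.017,.004):
        s=t[abs(t[:,1]-c[1]-y)<.002]
        for e,k in ((s[:,0].max(),1),(s[:,0].min(),-1)): far.append((e-k*np.sqrt(r*r-y*y),k))
    far=np.array(far); print("cap top z",zt.round(4),"x from far edge",np.median(far[far[:,1]>0,0]).round(4),"near",np.median(far[far[:,1]<0,0]).round(4),"tcp",c.round(4))
    k=np.linalg.lstsq(np.c_[t[:,0]-c[0],t[:,1]-c[1],np.ones(len(t))],t[:,2],rcond=None)[0]; print("tilt dz/dx,dz/dy",k[:2].round(3))
E
python3 - <<'E'
from h import *
P=cloud(bot.camera("wrist")); capx(.027,P)
m=(abs(P[...,2]-.0995)<.006)&(np.hypot(P[...,0]-.6605,P[...,1]+.166)<.04); q=P[m]
near=[]
for y in np.arange(-.016,.017,.004):
    s=q[abs(q[:,1]+.1664-y)<.002]; near.append(np.percentile(s[:,0],1)+np.sqrt(.0225**2-y*y))
print("lens x from near edge",np.round(near,4),"y",(q[:,1].min()+q[:,1].max())/2, np.ptp(q[:,1]))
E
```

```text
cap top z 0.187 x from far edge 0.6604 near 0.6597 tcp [ 0.66   -0.1647  0.1209]
tilt dz/dx,dz/dy [0.008 0.001]
lens x from near edge [0.6596 0.6602 0.6605 0.6609 0.6611 0.6609 0.6606 0.6603 0.6599] y -0.1664007733209903 0.04462480276979705
```

Emit:
{"method": "carry_out", "body": {"increments": [4.5, 0, -0.17, 2, 0, 4.5, 0, 0, 2, 0, 4.5, 0, 0, 1.5, 0, 4.5, 0, 0, 0.6, 0, 4.5, 0, 0, 0.4, 0]}}

```text
clock: 9.3
eef_pos: [0.6602, -0.1668, 0.0557]
tool_rot: [-0.0, 1.0, -0.0, 0.0]
ft_force: [-0.4, -0.2, -0.4]
grip_width: 0.0529
grasp_force: 62.9
```

Emit:
{"method": "carry_out", "body": {"increments": [4.5, 0, 0, 0.5, 0, 4.5, 0, 0, 0.5, 0, 4.5, 0, 0, 0.4, 0, 4.5, 0, 0, 0.2, 0, 4.5, 0, 0, 0.1, 0]}}

```text
clock: 9.93
eef_pos: [0.6599, -0.1668, 0.0386]
tool_rot: [-0.0, 1.0, 0.0, -0.0]
ft_force: [-0.1, 0.0, -1.0]
grip_width: 0.0527
grasp_force: 62.9
```

Emit:
{"method": "carry_out", "body": {"increments": [7.5, 0, 0, 0.1, 0, 7.5, 0, 0, 0, 0, 7.5, 0, 0, -2, 0, 7.5, 0, 0, -4, 0, 7.5, 0, 0, -5, 0]}}

```text
clock: 10.55
eef_pos: [0.659, -0.1665, 0.1476]
tool_rot: [-0.0, 1.0, 0.0, -0.001]
ft_force: [0.9, -0.2, 0.2]
grip_width: 0.0749
grasp_force: 0.0
```

Emit:
{"method": "carry_out", "body": {"increments": [7.5, 3, -0.4, 0, 0, 7.5, 4, -0.6, 0, 0, 7.5, 4, -0.6, 0, 0, 7.5, 4, -0.6, 0, 0, 7.5, 3, -0.4, 0, 0]}}

```text
clock: 11.18
eef_pos: [0.4784, -0.193, 0.1481]
tool_rot: [0.0, 1.0, -0.0, 0.0]
ft_force: [0.7, -1.0, 0.4]
grip_width: 0.0753
grasp_force: 0.0
```

```bash
python3 - <<'E'
from h import *
p=look("wrist","w6",["cap_narrow_center"]);P=cloud(p)
fit(P,(.4805,-.1924),.033,.02,.03);fit(P,(.6605,-.166),.04,.09,.125)
T=cloud(bot.camera("top"));fit(T,(.6605,-.166),.04,.09,.125)
E
```

```text
[ 0.396 -0.193  0.328]
cap_narrow_center 0.94 [ 0.4798 -0.1965  0.0146] [320. 175.]
[ 0.47700966 -0.19299749  0.14829282] [ 9.05783513e-04  9.99999403e-01  4.08072590e-05 -6.09542173e-04] 11.275 [ 1.24707902 -0.59784346  0.10742067] 0.07495063268213656
fit n 2080 med [ 0.4793 -0.1927  0.0266] circ 480.7 -192.8 D 49.9 areaD
fit n 356 med [ 0.6348 -0.1719  0.0943] circ 644.1 -169.2 D 43.8 areaD
fit n 266 med [ 0.6587 -0.1656  0.1023] circ 659.8 -166.6 D 56.0 areaD
```

Wide cap is home (top at about 0.103, centred). Now the narrow cap.

Emit:
{"method": "carry_out", "body": {"increments": [7.5, -0.2, 0, 4, 0, 7.5, 0, 0, 5, 0, 7.5, 0, 0, 4, 0, 7.5, 0, 0, 2, 0, 7.5, 0, 0, 1, 0]}}

```text
clock: 11.95
eef_pos: [0.4822, -0.1924, -0.0137]
tool_rot: [-0.0, 1.0, 0.0, -0.001]
ft_force: [0.7, 0.3, -0.1]
grip_width: 0.0745
grasp_force: 0.0
```

```bash
python3 - <<'E'
from h import *
p,P=tips();fit(P,(.4805,-.1924),.03,.02,.03)
for v in (262,270): print(P[v,[232,240,412,420]].round(4))
E
```

```text
finger -1 45137 zmin [-0.0014 -0.0002  0.0001] x [0.4519 0.4741 0.5015] inner y -0.2172
finger 1 44261 zmin [-0.0016 -0.0002  0.0001] x [0.4519 0.4729 0.5008] inner y -0.1689
tcp [ 0.4819 -0.1924 -0.0142] eye [ 0.3997 -0.193   0.1667] 0.0750548280222295 0.0 [ 0.2  0.2 -0.3] 12.0
fit n 7425 med [ 0.4773 -0.193   0.0263] circ 480.3 -192.9 D 50.3 areaD
[[ 0.4718 -0.232   0.041 ]
 [ 0.4754 -0.2303  0.0345]
 [ 0.4709 -0.1553  0.0424]
 [ 0.4719 -0.1513  0.0407]]
[[ 0.4715 -0.2302  0.0478]
 [ 0.4793 -0.2306  0.0349]
 [ 0.474  -0.1553  0.0436]
 [ 0.4714 -0.1533  0.0479]]
```

Emit:
{"method": "carry_out", "body": {"increments": [7.5, 0.15, 0, 1.5, 0, 7.5, 0, 0, 1, 0, 4, 0, 0, 0, 0, 4, 0, 0, 0, 0, 4, 0, 0, 0, 0]}}

```text
clock: 12.62
eef_pos: [0.481, -0.193, -0.0367]
tool_rot: [-0.0, 1.0, -0.0, 0.001]
ft_force: [-0.3, 0.2, 0.2]
grip_width: 0.0469
grasp_force: 61.5
```

Emit:
{"method": "carry_out", "body": {"increments": [4, 0, 0, 0, 0, 4, 0, 0, 0, 0, 4, 0, 0, -3, 0, 4, 0, 0, -6, 0, 4, 0, 0, -6, 0]}}

```text
clock: 13.25
eef_pos: [0.4797, -0.1925, 0.1137]
tool_rot: [-0.0, 1.0, 0.0, -0.001]
ft_force: [1.7, -0.8, -0.6]
grip_width: 0.047
grasp_force: 61.7
```

Emit:
{"method": "carry_out", "body": {"increments": [4, -1, 2.8, -0.5, 0, 4, -1.7, 4.7, 0, 0, 4, -1.8, 5, 0, 0, 4, -1.8, 5, 0, 0, 4, -1.8, 5, 0, 0]}}

```text
clock: 13.88
eef_pos: [0.5616, 0.0337, 0.1176]
tool_rot: [0.0, 1.0, -0.0, -0.0]
ft_force: [-0.0, -0.5, -0.1]
grip_width: 0.0466
grasp_force: 61.7
```

Emit:
{"method": "carry_out", "body": {"increments": [4, -1.8, 5, 0, 0, 4, -1.8, 5, 0, 0, 4, -1.7, 4.7, 0, 0, 4, -1, 3, 0, 0, 4, 0, 0, 0, 0]}}

```text
clock: 14.5
eef_pos: [0.6243, 0.2118, 0.1166]
tool_rot: [-0.002, 1.0, 0.0, -0.0]
ft_force: [0.3, -0.8, -1.1]
grip_width: 0.0474
grasp_force: 61.7
```

Emit:
{"method": "carry_out", "body": {"increments": [4, 0, 0, 0, 0, 4, 0, 0, 0, 0, 4, 0, 0, 0, 0, 4, 0, 0, 0, 0, 4, 0, 0, 0, 0]}}

```text
clock: 15.12
eef_pos: [0.6244, 0.2089, 0.1179]
tool_rot: [0.0, 1.0, 0.0, 0.0]
ft_force: [0.5, -0.0, -0.5]
grip_width: 0.0475
grasp_force: 61.7
```

```bash
python3 - <<'E'
from h import *
P=cloud(bot.camera("wrist")); capx(.0245,P); print(bot.get_obs()["tool_rot"])
L=(.6245,.210)
m=(abs(P[...,2]-.0995)<.006)&(np.hypot(P[...,0]-L[0],P[...,1]-L[1])<.04); q=P[m]
yc=(q[:,1].min()+q[:,1].max())/2; near=[]
for y in np.arange(-.014,.015,.004):
    s=q[abs(q[:,1]-yc-y)<.002]; near.append(np.percentile(s[:,0],1)+np.sqrt(.020**2-y*y) if len(s) else 0)
print("lens x from near edge",np.round(near,4),"y",yc, np.ptp(q[:,1]))
E
```

```text
cap top z 0.181 x from far edge 0.6243 near 0.6235 tcp [0.6244 0.209  0.1178]
tilt dz/dx,dz/dy [ 0.008 -0.   ]
[7.19022399e-05 9.99999994e-01 2.11751674e-05 7.38923662e-05]
lens x from near edge [0.6244 0.6249 0.6253 0.6255 0.6256 0.6253 0.6249 0.6244] y 0.21128709428694745 0.03962149166614232
```

Emit:
{"method": "carry_out", "body": {"increments": [4, -0.05, 0.2, 2, 0, 4, 0, 0, 1.8, 0, 4, 0, 0, 1.2, 0, 4, 0, 0, 0.5, 0, 4, 0, 0, 0.4, 0]}}

```text
clock: 15.8
eef_pos: [0.6252, 0.2113, 0.0589]
tool_rot: [-0.0, 1.0, 0.0, 0.0]
ft_force: [0.5, -0.2, -0.6]
grip_width: 0.0472
grasp_force: 61.7
```

Emit:
{"method": "carry_out", "body": {"increments": [4, 0, 0, 0.5, 0, 4, 0, 0, 0.5, 0, 4, 0, 0, 0.4, 0, 4, 0, 0, 0.2, 0, 4, 0, 0, 0.1, 0]}}

```text
clock: 16.42
eef_pos: [0.6249, 0.2112, 0.0416]
tool_rot: [-0.0, 1.0, -0.0, -0.0]
ft_force: [0.1, 1.0, 0.1]
grip_width: 0.0474
grasp_force: 61.7
```

No resistance on the way down, so I'll release, retreat and check.

Emit:
{"method": "carry_out", "body": {"increments": [7.5, 0, 0, 0.1, 0, 7.5, 0, 0, 0, 0, 7.5, 0, 0, -2, 0, 7.5, 0, 0, -4, 0, 7.5, 0, 0, -5, 0]}}

```text
clock: 17.05
eef_pos: [0.624, 0.2109, 0.1507]
tool_rot: [-0.0, 1.0, -0.0, -0.001]
ft_force: [0.7, 0.8, 0.7]
grip_width: 0.0748
grasp_force: 0.0
```

Emit:
{"method": "carry_out", "body": {"increments": [7.5, 3, -2, -1, 0, 7.5, 5, -3, 0, 0, 7.5, 5, -3, 0, 0, 7.5, 5, -3, 0, 0, 7.5, 3, -2, 0, 0]}}

```text
clock: 17.68
eef_pos: [0.4125, 0.0801, 0.161]
tool_rot: [0.0, 1.0, -0.0, 0.0]
ft_force: [0.1, -0.2, 0.4]
grip_width: 0.0751
grasp_force: 0.0
```

```bash
python3 - <<'E'
from h import *
for n in ("wrist","top","scene"):
    p=bot.camera(n);P=cloud(p);print(n)
    for c in ((.6605,-.1664),(.6248,.2110)):
        m=(np.hypot(P[...,0]-c[0],P[...,1]-c[1])<.035)&(P[...,2]>.07)
        if m.sum()>20:
            q=P[m];t=q[q[:,2]>.096]; print(c,m.sum(),np.percentile(q[:,2],[50,90,99]).round(4))
            if len(t)>30: fit(P,c,.035,.096,.13)
    for t in ("cap_narrow_center","cap_wide_center","spare_post","ball_driver"):
        for r in bot.place_of(p,t)[:2]: print(t,round(r["p"],2),w(p,r["xyz"]).round(3))
cv2.imwrite("pics/s9.png",cv2.resize(p["pixels"][170:330,180:400],None,fx=3.6,fy=3.6))
E
```

```text
wrist
(0.6248, 0.211) 175 [0.1038 0.1053 0.1059]
fit n 160 med [0.6097 0.225  0.1041] circ 611.5 227.2 D 22.8 areaD
spare_post 0.89 [ 0.685 -0.001 -0.001]
ball_driver 0.88 [0.475 0.003 0.003]
ball_driver 0.63 [ 0.51   0.322 -0.001]
top
(0.6605, -0.1664) 286 [0.1024 0.1065 0.1102]
fit n 248 med [ 0.6588 -0.1667  0.103 ] circ 660.4 -166.1 D 56.4 areaD
(0.6248, 0.211) 217 [0.1016 0.1058 0.1083]
fit n 192 med [0.6241 0.2105 0.102 ] circ 624.2 210.7 D 49.0 areaD
cap_narrow_center 0.61 [0.625 0.211 0.089]
cap_wide_center 0.51 [ 0.658 -0.168  0.093]
spare_post 0.69 [0.679 0.001 0.005]
ball_driver 0.66 [ 0.475  0.012 -0.   ]
scene
(0.6605, -0.1664) 444 [0.102  0.105  0.1066]
fit n 361 med [ 0.6626 -0.1643  0.1026] circ 660.8 -166.4 D 57.6 areaD
(0.6248, 0.211) 406 [0.1022 0.1051 0.1071]
fit n 349 med [0.6263 0.2121 0.1027] circ 624.9 211.1 D 50.1 areaD
cap_narrow_center 0.8 [0.626 0.211 0.091]
cap_wide_center 0.95 [ 0.66  -0.165  0.091]
cap_wide_center 0.34 [ 0.506  0.32  -0.002]
spare_post 0.6 [ 0.68  -0.002  0.002]
ball_driver 0.67 [0.477 0.008 0.   ]
```

View pics/s9.png

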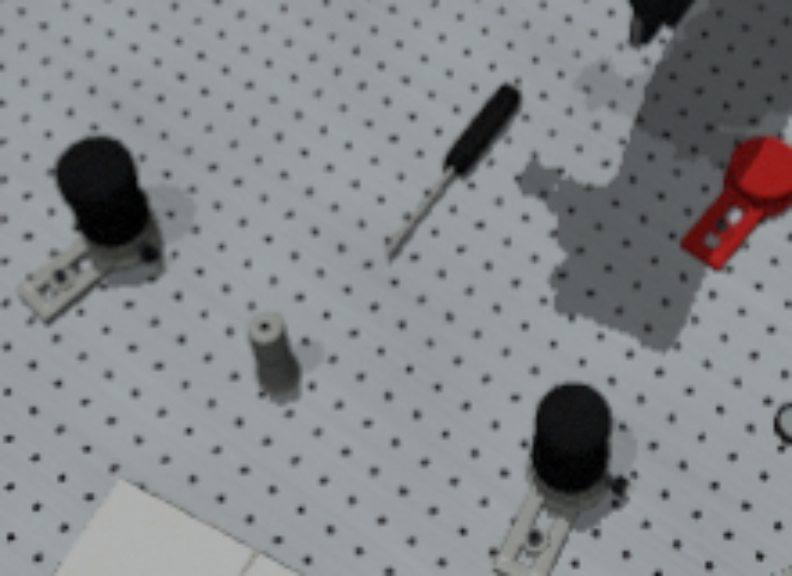

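Both caps sit level and home, at crop pixels (97,170) and (572,420), with their centres at z of about 0.091. The post and driver have not moved.

```bash
python3 -c "
from workcell import bot
print(bot.job_done())"
```

```text
the job is handed in; nothing more can be done
None
```

Both lenses are covered, with the wide cap home on the right lens and the narrow cap home on the left; the caps are released, the job is handed in at about 18 s, and no verdict came back.

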